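# Lift the freshly blackened wooden plug out of the shoe polish tray with tongs

## Task

The small black wooden plug standing in the white polish tray has just been blackened, so it must not be touched by the gripper: pick up the red-handled spring tongs by their handles, close their jaws on the plug and lift it with the tongs until it hangs at least 9 cm clear of the tray's floor, still over the tray. Finish while holding it there, still squeezed between the jaws and off everything else. Leave the two tins, the stretcher and the brush undisturbed.

Things in the scene. Friction and masses are not known exactly. Their poses are not given: they have to be found in the camera images.
- tongs_mid (a point): Point on the tongs' centre line, midway between their two flat red handle grips and half-way up (15 mm above the underside). x runs to the jaws, y to the left arm, z up. Pivot 100 mm behind (-x), jaws 120 mm ahead. The grips reach 37 mm ahead and behind, are 30 mm high and measure 60 mm over their outer faces when open.
- tongs: Spring tongs, loose, about 95 g, 245 mm long, lying on edge left or right of the tray, so the arms open and close level. They spring open; 4 N on each grip starts to close them, 5 N brings them onto the plug, 20 to 40 N holds it well. Squeezed to 56 mm over the grips they can be carried with open jaws. Origin 15 mm below tongs_mid, same axes.
- tongs_jaws (a point): Point midway between the jaws, 120 mm ahead of tongs_mid, same height and axes; the plug belongs here. Jaws: flat red pads 32 mm long (x), 22 mm high, 4 mm thick; open gap 56 mm, 64 mm over the outside. Each mm off the width over the grips takes 2.2 mm off the gap: width 60 mm, gap 56 (open); 47 mm, gap 28 (on the plug); 36 mm, nearly shut (stop).
- jaw_l: The tongs' left arm (+y side) with its grip and jaw; origin on the pivot at the tongs' underside, x along the tongs when open; turns by 0 (open) to 0.12 rad. Both arms always move equally.
- jaw_r: The tongs' right arm (-y side), mirror of jaw_l; origin on the pivot at the tongs' underside.
- plug_mid (a point): Centre (half-way up) of the wooden plug: upright black cylinder, 28 mm across, 56 mm high, light dot on top, loose, about 35 g. It stands in the tray, 4 to 60 mm above the drawer floor, in one of three places of a row on the robot's side (the tins have the others). Gripped at or a little above its middle, the tongs pass over the tray's wall.
- plug: The same plug; origin at the centre of its underside.
- tray: White plastic tray, fixed, 260 mm (x) by 300 mm (y), walls 16 mm high and 4 mm thick, floor 4 mm thick; origin at the centre of its underside, x away from the robot, z up.
- tin_black: Closed round polish tin with black lid, 60 mm across, 24 mm high, loose in the tray's near row, about 100 mm from its neighbour; origin at the centre of its underside. Leave alone.
- tin_tan: Closed round polish tin with brown lid, same size, in the same row; origin at the centre of its underside. Leave alone.
- stretcher: Steel shoe stretcher with red turning knob, about 55 mm (x) by 225 mm (y) by 40 mm high, loose, in the tray's far half; origin under its middle, at its underside. Leave alone.
- brush: Wooden shoe brush, 170 mm (x) by 52 mm (y) by 42 mm high, loose on the drawer floor on the side of the tray where the tongs are not; origin at the centre of its underside. Leave alone.
Things that resemble listed ones, but are neither listed nor needed, are in the scene too. What is shaped like the plug but blue is not meant.

How it is judged:
By the outcome, as a careful person would: the job done as asked, in the order asked, and still so for the second after the job is handed in, while the arm keeps its last pose, push and grip.
It also fails if it takes over 45 s, if anything falls off the work surface, if the arm or the gripper's body presses on something with over 40 N, if the wrist force passes 120 N, or if a joint passes its speed limit or range.

## Robot

A 6-joint arm with a two-finger parallel gripper is mounted at the origin on the work surface. World frame = base frame: x ahead of the robot, y to its left, z up, the work surface at z = 0. Lengths are in m, angles in rad, forces in N, time in s.
With the tool pointing down it reaches from about 0.25 to 0.8 m from the base axis. Payload 8.5 kg.
Tool frame: the origin (TCP) lies midway between the tips of the shut fingers; the grasp point (between the pads) lies bot.pinch_z behind it (bot.pinch_z is the distance from the TCP to the grasp point, in m); x points along the fingers, y is the direction in which the jaws open and shut, and the axes are right-handed (so a half turn about x gives the same grasp; the last joint's range is limited). The gripper opens to 85 mm and grips with 20 to 120 N. Pads are 22 mm wide; open, the fingers measure 114 mm over their backs; the gripper's body (76 mm by 85 mm) begins 54 mm behind the grasp point. The pads swing forward as they close: fully open they stand 13 mm farther back than shut.
Start: joints at [1.124, 0.238, -0.013, 1.319, 0, 1.571], TCP at [0.227, 0.473, 0.231] pointing down, gripper open.
Joint ranges: [-2.66, 2.66], [-1.03, 1.9], [-1.14, 1.46], [-1.82, 2.27], [-1.45, 1.34], [-3.14, 3.14]. Speed limits (rad/s): [2.22, 2.22, 2.79, 3.14, 3.14, 3.14].

## Interface

Orientations are given as a unit quaternion [x, y, z, w].
In Python, from rig import bot, optics gives the robot as it stands. Calls block until the motion is done:
- bot.move_ptp(position, orientation): joint-space move of the TCP to a pose.
- bot.move_l(position, rot=None, feed=0.15, force_limit=None): straight line of the TCP; rot=None keeps the orientation; feed is the mean speed in m/s. With force_limit (N) it stops when the force on the tool has changed by that much, and returns True; else False.
- bot.movej(angles): joint-space move.
- bot.set_gripper(opening, grasp_force=None): finger opening in m; grasp_force is the grip in N (None keeps the last); returns when the fingers have stopped.
- bot.dwell(seconds).
- bot.inverse_kinematics(position, orientation): joint angles nearest the present ones, or None.
- optics.snapshot(name): name is "side" or "top"; returns the picture (384x512x3 uint8, red, green, blue); there is no depth.
- optics.camera_params(name): a dict with "fx", "fy", "cx", "cy" (pixels), "R" (3x3) and "t" (3): a world point X has camera coordinates R X + t. Camera axes: x right, y down, z forward; pixel columns grow to the right and rows downward; lengths in m; the calibration is good to about 2 mm. A picture is of the moment at which its call begins. camera_params takes no time and is no camera call.
A pose or a line that the arm cannot do raises bot.Unreachable and nothing moves.
- bot.job_done(): hands the job in, once; it reports no verdict.
Readings, each from a call of its own:
- bot.current_time_s(): time.
- bot.current_joint_pos(): joint angles.
- bot.current_dq(): joint speeds.
- bot.current_joint_efforts(): joint torques, N m.
- bot.current_eef_pos(): TCP position.
- bot.current_ee_rot(): TCP orientation.
- bot.current_force(): force on the tool from outside, world axes, zero at the start.
- bot.current_ft_torque(): the same for the moment, N m.
- bot.current_gripper_width(): finger opening in m.
Only numpy, scipy, OpenCV 4.12 (cv2) and the standard library are available. Lean on these libraries where they do the work, as an engineer would, in place of code of your own. Each camera call takes 0.05 s, during which the arm holds its last target.

## Working session

There is one attempt and no reset: what is moved stays moved. The work goes in short steps, each a Python script; the robot and the scene stay as the last script left them, time stands still between calls to the robot, and variables do not carry over. Pictures are saved under pics/ and viewed, and the job is handed in when it is done.

```bash
ls; mkdir -p pics
python3 - <<'E'
from rig import bot, optics
import cv2
for n in("top","side"):
    im=optics.snapshot(n); cv2.imwrite(f"pics/{n}0.png",im[:,:,::-1]); 
    p=optics.camera_params(n); print(n,p)
print(bot.pinch_z,bot.current_time_s(),bot.current_ee_rot(),bot.current_gripper_width())
E
```

```text
pics
top {'fx': 443.6950079916433, 'fy': 443.6950079916433, 'cx': 252.4151141384844, 'cy': 191.18794907892462, 'R': array([[-0.01115677, -0.99976418, -0.01863102],
       [-0.99015566,  0.01364553, -0.13930385],
       [ 0.13952523,  0.01689343, -0.9900744 ]]), 't': array([0.02859719, 0.57029021, 1.18438251])}
side {'fx': 484.8036554980005, 'fy': 484.8036554980005, 'cx': 253.91433864902973, 'cy': 187.78935540124178, 'R': array([[-0.9964391 , -0.08427999, -0.00245043],
       [-0.04661391,  0.57486627, -0.81691855],
       [ 0.07025855, -0.81389536, -0.57674785]]), 't': array([0.55185997, 0.07107626, 1.08115923])}
0.0187 0.1 [ 0.15619622  0.68964633 -0.15709038  0.68942969] 0.08548121093381914
```

View pics/top0.png

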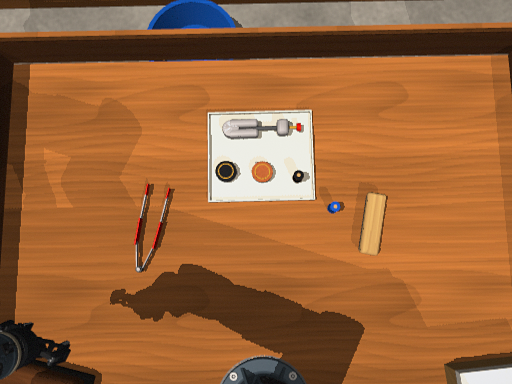

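View pics/side0.png

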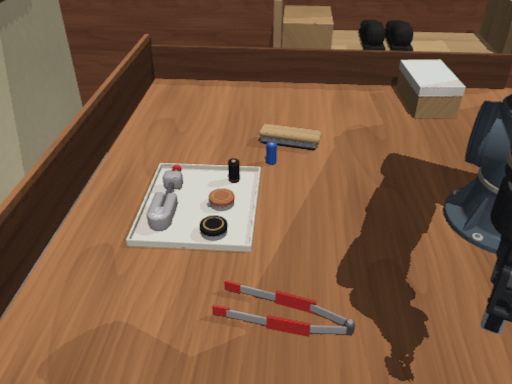

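Run:
```python
import cv2,numpy as np
a=cv2.imread('pics/top0.png');b=cv2.imread('pics/side0.png')
def up(i,x0,y0,x1,y1,f):return cv2.resize(i[y0:y1,x0:x1],None,fx=f,fy=f,interpolation=cv2.INTER_CUBIC)
cv2.imwrite('pics/c1.png',up(a,120,170,190,280,5))
cv2.imwrite('pics/c2.png',up(a,200,100,350,220,5))
cv2.imwrite('pics/c3.png',up(b,205,270,365,345,5))
cv2.imwrite('pics/c4.png',up(b,125,130,285,250,5))
```

```text
(no output)
```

View pics/c1.png

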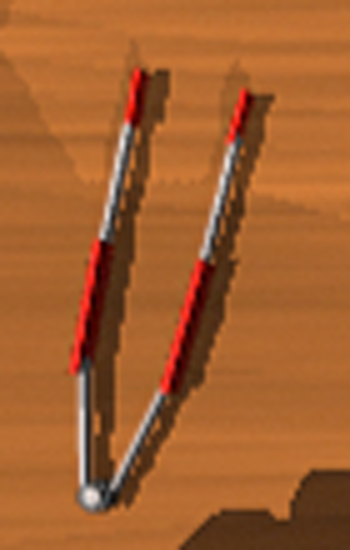

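View pics/c2.png

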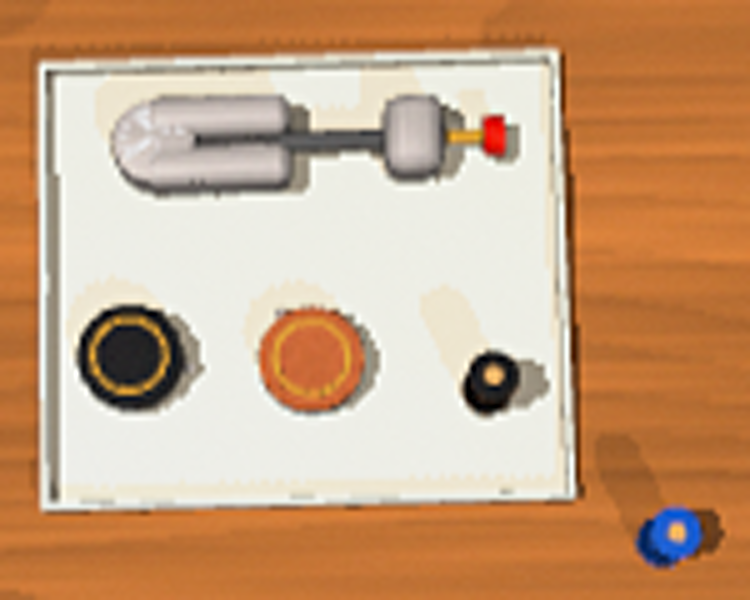

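View pics/c3.png

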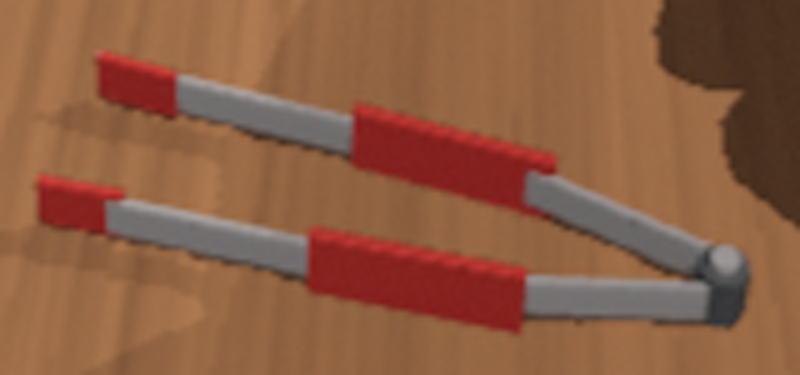

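View pics/c4.png

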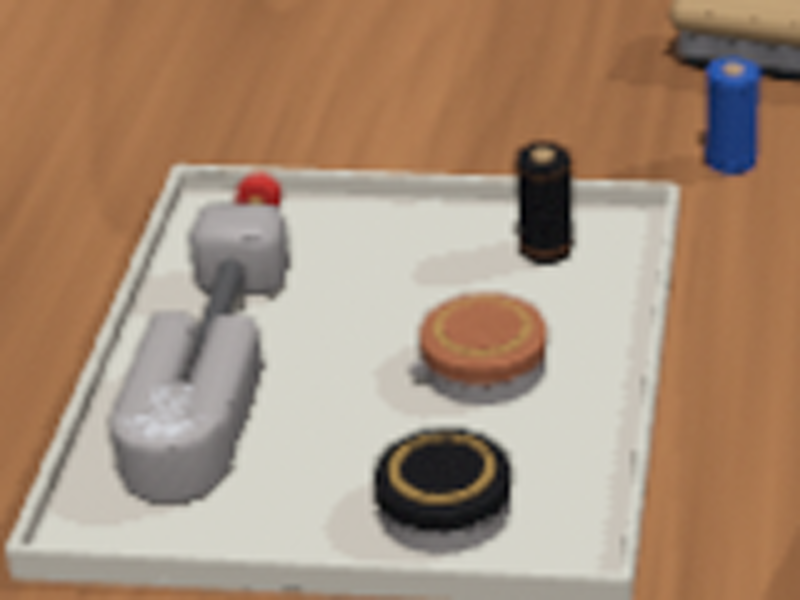

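```bash
cat > h.py <<'E'
import numpy as np
from rig import bot, optics
P={n:optics.camera_params(n) for n in("top","side")}
def ray(n,u,v,z):
    p=P[n];R=np.array(p["R"]);t=np.array(p["t"]);c=-R.T@t
    d=R.T@np.array([(u-p["cx"])/p["fx"],(v-p["cy"])/p["fy"],1]);return c+d*(z-c[2])/d[2]
def proj(n,X):
    p=P[n];q=np.array(p["R"])@np.array(X)+p["t"];return np.array([p["fx"]*q[0]/q[2]+p["cx"],p["fy"]*q[1]/q[2]+p["cy"]])
E
python3 - <<'E'
from h import *
np.set_printoptions(precision=4,suppress=True)
c1=lambda x,y:(120+x/5,170+y/5); c3=lambda x,y:(205+x/5,270+y/5)
c2=lambda x,y:(200+x/5,100+y/5); c4=lambda x,y:(125+x/5,130+y/5)
T={}
for k,n,f,x,y,z in [
 ('LgF','top',c1,102,241,.03),('LgB','top',c1,78,368,.03),('RgF','top',c1,207,260,.03),('RgB','top',c1,166,392,.03),
 ('Ljaw','top',c1,138,70,.026),('Rjaw','top',c1,246,91,.026),('piv','top',c1,91,494,.03),
 ('LgF','side',c3,311,229,.03),('LgB','side',c3,522,269,.03),('RgF','side',c3,357,105,.03),('RgB','side',c3,553,156,.03),
 ('Ljaw','side',c3,39,178,.026),('Rjaw','side',c3,99,54,.026),('piv','side',c3,727,262,.03),
 ('plug','top',c2,493,375,.060),('plug','side',c4,543,155,.060),
 ('plugbase','side',c4,545,252,.004),
 ('tan','top',c2,312,358,.028),('tan','side',c4,485,330,.028),
 ('blk','top',c2,129,357,.028),
 ('trNL','top',c2,42,510,.016),('trNR','top',c2,578,497,.016),('trFL','top',c2,40,62,.016),('trFR','top',c2,558,50,.016),
 ('trNL','side',c4,632,578,.016),('trNR','side',c4,678,184,.016),('trFR','side',c4,175,165,.016),('blue','top',c2,677,532,.056)]:
    X=ray(n,*f(x,y),z);T[k+n]=X;print(k,n,X)
for n in('top','side'):
    g=(T['LgF'+n]+T['RgF'+n])/2;b=(T['LgB'+n]+T['RgB'+n])/2;j=(T['Ljaw'+n]+T['Rjaw'+n])/2;p=T['piv'+n]
    print(n,'mid',(g+b)/2,'jawfront',j,'d',np.linalg.norm((j-p)[:2]),'yaw piv-jaw',np.arctan2(*(j-p)[1::-1]),'grip yaw',np.arctan2(*(g-b)[1::-1]),np.linalg.norm((g-b)[:2]),np.linalg.norm(((g+b)/2-p)[:2]))
E
```

```text
LgF top [0.5007 0.3331 0.03  ]
LgB top [0.4309 0.3447 0.03  ]
RgF top [0.4894 0.2745 0.03  ]
RgB top [0.4172 0.2958 0.03  ]
Ljaw top [0.5971 0.3162 0.026 ]
Rjaw top [0.5843 0.2551 0.026 ]
piv top [0.3624 0.3358 0.03  ]
LgF side [0.5025 0.3382 0.03  ]
LgB side [0.4312 0.3492 0.03  ]
RgF side [0.4895 0.2808 0.03  ]
RgB side [0.4199 0.299  0.03  ]
Ljaw side [0.5988 0.3202 0.026 ]
Rjaw side [0.5858 0.2598 0.026 ]
piv side [0.3627 0.3406 0.03  ]
plug top [ 0.6106 -0.1051  0.06  ]
plug side [ 0.6116 -0.1015  0.06  ]
plugbase side [ 0.6119 -0.1002  0.004 ]
tan top [ 0.6274 -0.0069  0.028 ]
tan side [ 0.6271 -0.0003  0.028 ]
blk top [0.6295 0.0958 0.028 ]
trNL top [0.545 0.146 0.016]
trNR top [ 0.5484 -0.1548  0.016 ]
trFL top [0.8059 0.1478 0.016 ]
trFR top [ 0.8079 -0.1513  0.016 ]
trNL side [0.5464 0.1486 0.016 ]
trNR side [ 0.5494 -0.1491  0.016 ]
trFR side [ 0.8088 -0.1463  0.016 ]
blue top [ 0.5238 -0.2025  0.056 ]
top mid [0.4596 0.312  0.03  ] jawfront [0.5907 0.2856 0.026 ] d 0.2336795259179985 yaw piv-jaw -0.2163879946106987 grip yaw -0.22763572395633563 0.07289781286521971 0.09997594057341533
side mid [0.4608 0.3168 0.03  ] jawfront [0.5923 0.29   0.026 ] d 0.23508621564119342 yaw piv-jaw -0.217200557605867 grip yaw -0.2044597903754499 0.07194885506183943 0.10090309360216325
```

The plug candidates are the black cylinder in the tray at top (298,175) / side (234,165) and the blue one outside it at top (335,207). The black one has the right colour, stands in the tray's near row and has the light dot, and the crop confirms it.

The tongs lie left of the tray, with mid about (0.460, 0.3145) and yaw about -0.217. The plug is at about (0.611, -0.103). Measured sizes fit: pivot to mid is 100 mm, the tray is 300 mm wide, and the tins are 100 mm apart. The two views differ by about 4 mm in y, so I averaged them.

```bash
cat >> h.py <<'E'
from scipy.spatial.transform import Rotation as Ro
import cv2
def q(psi,flip=False):
    y=np.array([-np.sin(psi),np.cos(psi),0])*(-1 if flip else 1);x=np.array([0,0,-1.])
    return Ro.from_matrix(np.c_[x,y,np.cross(x,y)]).as_quat()
def shot(n,f,crop=None,k=1):
    im=optics.snapshot(n)[:,:,::-1]
    cv2.imwrite(f"pics/{f}.png",im)
    if crop: x0,y0,x1,y1=crop;cv2.imwrite(f"pics/{f}_c.png",cv2.resize(im[y0:y1,x0:x1],None,fx=k,fy=k,interpolation=cv2.INTER_CUBIC))
E
python3 - <<'E'
from h import *
for fl in(0,1): print(bot.inverse_kinematics([.46,.3145,.12],q(-.217,fl)),bot.inverse_kinematics([.49,-.09,.12],q(-.1,fl)))
bot.move_ptp([.46,.3145,.12],q(-.217))
shot('top','t1',(100,150,220,280),4);shot('side','s1',(180,200,400,370),3)
print(bot.current_time_s(),bot.current_joint_pos(),bot.current_force())
E
```

```text
[ 0.59969943  0.35142782 -0.14553642  1.07383209  0.          0.81669943] [-0.18164883  0.25773601 -0.28435029  1.02871002  0.         -0.08164883]
[ 0.59969943  0.35142782 -0.14553642  1.07383209  0.         -2.32489322] [-0.18164883  0.25773601 -0.28435029  1.02871002  0.          3.05994382]
1.3583 [ 6.01654283e-01  3.50758497e-01 -1.44975833e-01  1.07411116e+00
  2.03459031e-04  8.17362627e-01] [ 0.40094733  0.6071004  -0.36693794]
```

View pics/t1_c.png

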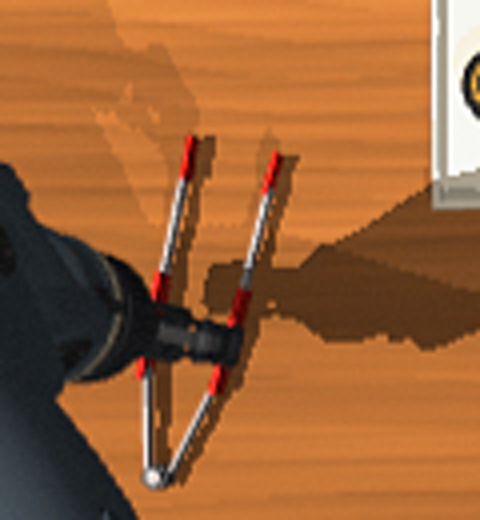

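View pics/s1_c.png

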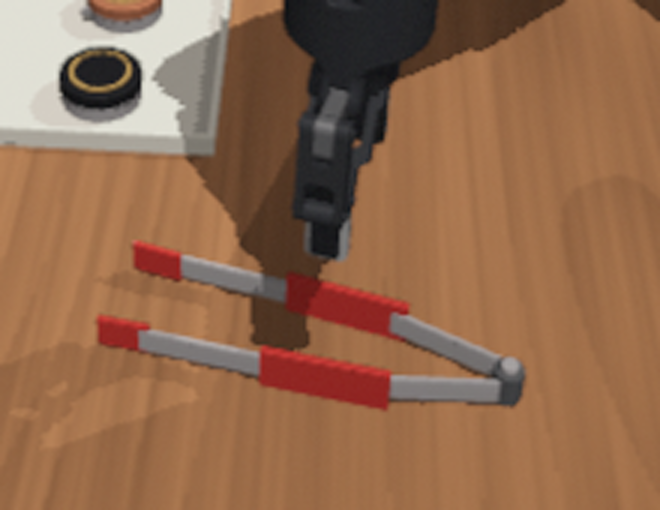

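The gripper is above the grips and aligned with them. I'll go down part way and check the straddle.

Run:
```python
from h import *
bot.move_l([.46,.3145,.03],feed=.12,force_limit=8)
shot('top','t2',(100,150,220,280),4);shot('side','s2',(180,200,400,370),3)
print(bot.current_time_s(),bot.current_eef_pos(),bot.current_force())
```

```text
2.3583 [0.46052877 0.31490473 0.03088756] [-0.72043881  0.20712439  0.25768128]
```

View pics/s2_c.png

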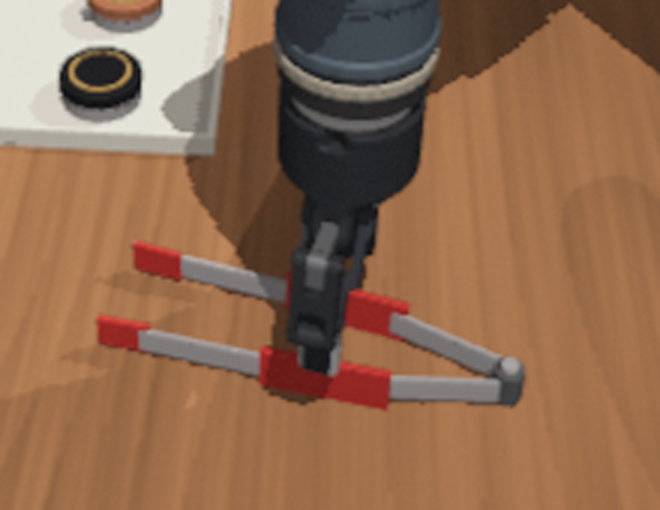

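View pics/t2_c.png

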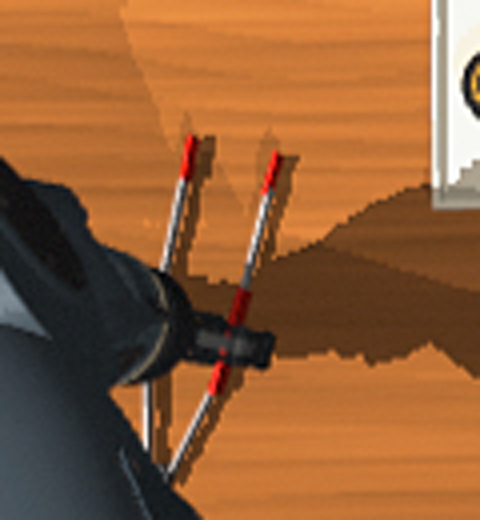

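Run:
```python
from h import *
print([proj('side',[.4704,.3145+.0488,.044]),proj('top',[.448,.3145-.055,.044])])
r=bot.move_l([.46,.3145,-.003],feed=.05,force_limit=6)
print(r,bot.current_eef_pos(),bot.current_force())
shot('side','s3',(180,200,400,370),3)
print(bot.current_time_s())
```

```text
[array([285.94854025, 323.51807163]), array([165.46985668, 236.78491352])]
False [ 0.46008613  0.31454754 -0.00297756] [ 0.01377826 -0.36638371  0.02834994]
3.2167
```

View pics/s3_c.png

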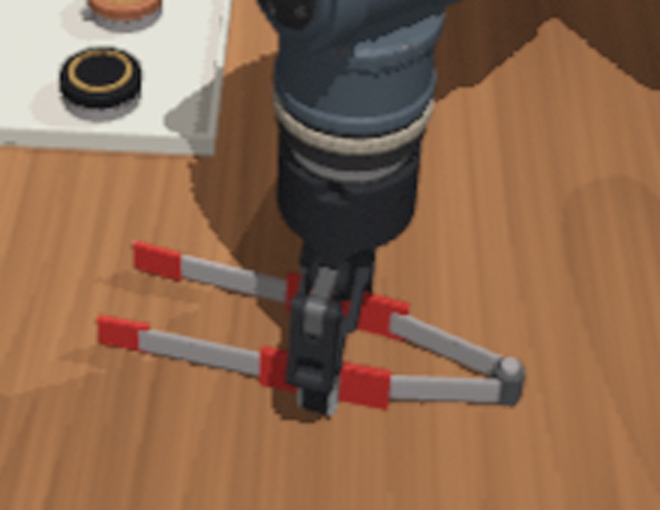

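The fingers straddle both grips near their middle and nothing is touching. I'll squeeze to 56 mm and lift a little.

Run:
```python
from h import *
bot.set_gripper(.056,20)
print(bot.current_gripper_width(),bot.current_force())
bot.move_l([.46,.3145,.05],feed=.06)
bot.dwell(.1)
shot('side','s4',(180,180,400,350),3);shot('top','t4',(100,150,220,280),4)
print(bot.current_gripper_width(),bot.current_force(),bot.current_time_s())
```

```text
0.05602630217868289 [ 0.1419725  -0.99014461  6.87657784]
0.05636511091004587 [-0.71522493 -0.33622265 -1.63828352] 4.8583
```

View pics/s4_c.png

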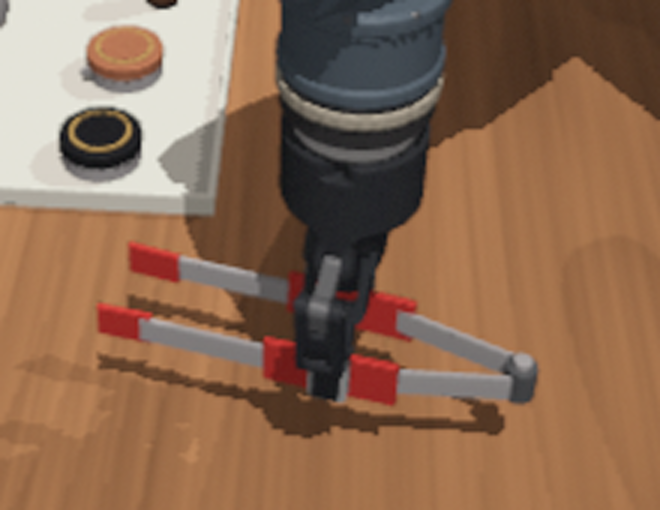

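View pics/t4_c.png

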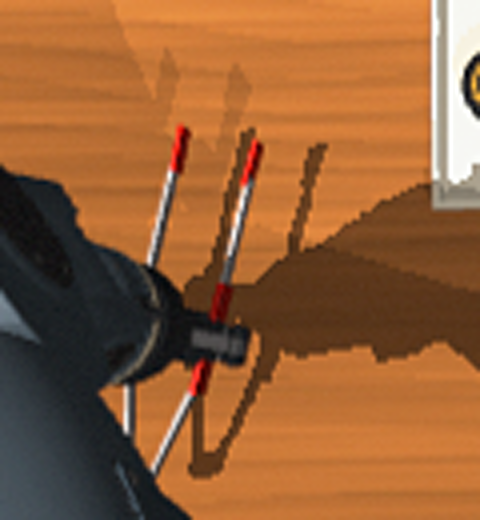

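```bash
cat >> h.py <<'E'
from scipy.optimize import least_squares
def tri(a,b):
    f=lambda X:np.r_[proj('top',X)-a,proj('side',X)-b]
    s=least_squares(f,[.5,.1,.05]);return s.x,s.fun
E
python3 - <<'E'
from h import *
np.set_printoptions(precision=4,suppress=True)
print(tri((145.75,181.75),(180+99/3,180+303/3)));print(tri((164.5,185.5),(180+130/3,180+243/3)))
# sanity, before (known z .026)
print(tri((147.6,184),(212.8,305.6)));print(tri((169.2,188.2),(224.8,280.8)))
print(bot.current_eef_pos())
# pitch scan: predicted pixels for a model with given pitch (jaw-down positive), side view
t=bot.current_eef_pos();psi=-.217
for pit in(-.06,-.03,0,.03,.06):
    ex=np.array([np.cos(psi)*np.cos(pit),np.sin(psi)*np.cos(pit),-np.sin(pit)]);ez=np.array([0,0,1.]);ey=np.array([-np.sin(psi),np.cos(psi),0])
    m=np.array([t[0],t[1],t[2]+.018])
    print(pit,[proj('side',m+a*ex+b*ey+c*ez) for a,b,c in((-.1,0,.015),(.136,.0275,.011),(.136,-.0275,.011))])
E
```

```text
(array([0.597 , 0.3088, 0.0751]), array([-0.0232, -0.6058,  0.3775,  0.066 ]))
(array([0.5862, 0.258 , 0.0742]), array([-0.0179, -0.5902,  0.3869,  0.0656]))
(array([0.599 , 0.3172, 0.0224]), array([-0.0157, -0.4658,  0.2862,  0.0492]))
(array([0.586 , 0.2559, 0.0219]), array([-0.0096, -0.3831,  0.2497,  0.0414]))
[0.4598 0.3144 0.0496]
-0.06 [array([353.6545, 301.2473]), array([212.0102, 277.536 ]), array([223.2757, 256.0188])]
-0.03 [array([353.9525, 300.0077]), array([212.0349, 279.2207]), array([223.2679, 257.6795])]
0 [array([354.1961, 298.7488]), array([212.1267, 280.9126]), array([223.3246, 259.3466])]
0.03 [array([354.3849, 297.4719]), array([212.2851, 282.6105]), array([223.445 , 261.0187])]
0.06 [array([354.5183, 296.178 ]), array([212.5093, 284.3128]), array([223.6287, 262.6944])]
```

The tongs are level: the jaws rose 52 mm for a 53 mm lift, so tongs_mid is about TCP + 18 mm. Next I'll carry them high to above the plug.

Run:
```python
from h import *
np.set_printoptions(precision=4,suppress=True)
print(tri((298.6,175),(233.6,161)))
psi=-.1;pl=np.array([.611,-.103]);m=pl-.12*np.array([np.cos(psi),np.sin(psi)]);print(m)
bot.move_l([.46,.3145,.11],feed=.15)
bot.move_l([m[0],m[1],.11],rot=q(psi),feed=.15)
bot.dwell(.15)
shot('side','s5',(140,90,340,240),4);shot('top','t5',(220,120,370,240),5)
print(bot.current_gripper_width(),bot.current_eef_pos(),bot.current_force(),bot.current_time_s())
```

```text
(array([ 0.6116, -0.1054,  0.0575]), array([-0.0083, -0.2125,  0.1861,  0.0326]))
[ 0.4916 -0.091 ]
0.05603973237851619 [ 0.4916 -0.0909  0.11  ] [-0.3995  0.1897 -0.8949] 8.5167
```

View pics/s5_c.png

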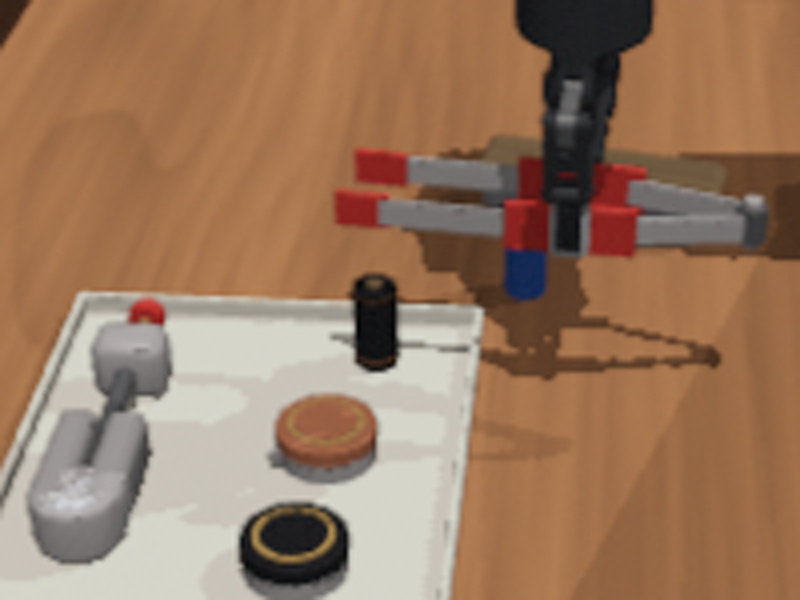

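View pics/t5_c.png

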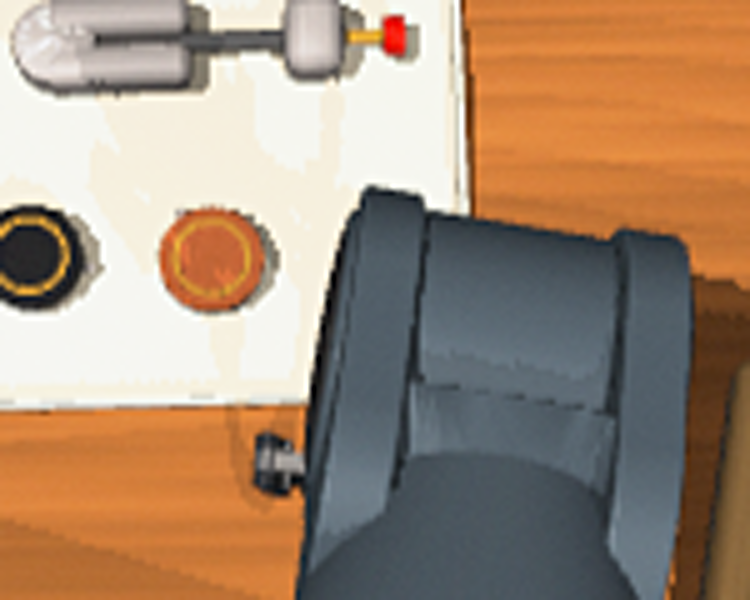

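Run:
```python
from h import *
np.set_printoptions(precision=1,suppress=True)
t=bot.current_eef_pos();psi=-.1
for pit in(-.05,0,.05):
    ex=np.array([np.cos(psi)*np.cos(pit),np.sin(psi)*np.cos(pit),-np.sin(pit)]);ez=np.array([0,0,1.]);ey=np.array([-np.sin(psi),np.cos(psi),0])
    m=np.array([t[0],t[1],t[2]+.018])
    print(pit,[(proj('side',m+a*ex+b*ey+c*ez)-[140,90])*4 for a,b,c in((-.1,0,.015),(.136,.0275,.011),(.136,-.0275,.011),(.104,.0275,.011))])
```

```text
-0.05 [array([752.3, 202.6]), array([334. , 177.4]), array([355.7, 133. ]), array([389. , 184.8])]
0 [array([753.3, 194.9]), array([334.2, 187.9]), array([355.8, 143.2]), array([388.9, 192.8])]
0.05 [array([753.9, 187.1]), array([334.9, 198.3]), array([356.4, 153.3]), array([389.4, 200.8])]
```

The side view agrees with the level model within about 1 px. I'll descend and stop for a check just as the jaws reach the plug's top.

Run:
```python
from h import *
p=bot.current_eef_pos()
r=bot.move_l([.4916,-.091,.045],feed=.08,force_limit=4)
bot.dwell(.1)
shot('side','s6',(190,120,350,240),5)
print(r,bot.current_gripper_width(),bot.current_eef_pos(),bot.current_force(),bot.current_time_s())
```

```text
False 0.05611054754470893 [ 0.49199056 -0.09108807  0.04551514] [ 0.27234853 -0.30774014 -0.88200885] 9.625
```

View pics/s6_c.png

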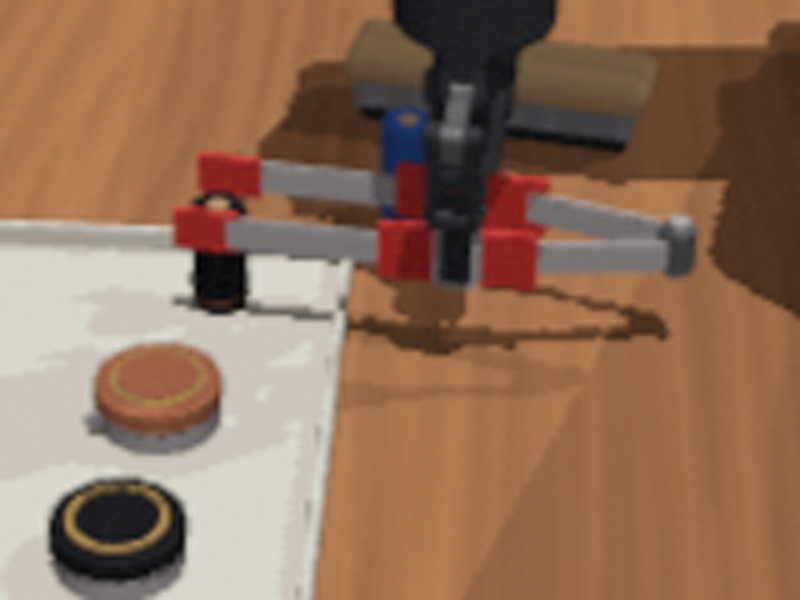

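The plug's top (crop 220,200) sits between the two jaws and near the middle of their length, with no contact force. I'll continue down and squeeze.

Run:
```python
from h import *
r=bot.move_l([.4916,-.091,.019],feed=.05,force_limit=4)
shot('side','s7',(190,120,350,240),5)
print(r,bot.current_gripper_width(),bot.current_eef_pos(),bot.current_force(),bot.current_time_s())
```

```text
False 0.05628452032010379 [ 0.49173476 -0.09102991  0.01905419] [-0.56160839  0.50047222 -0.90204597] 10.3417
```

View pics/s7_c.png

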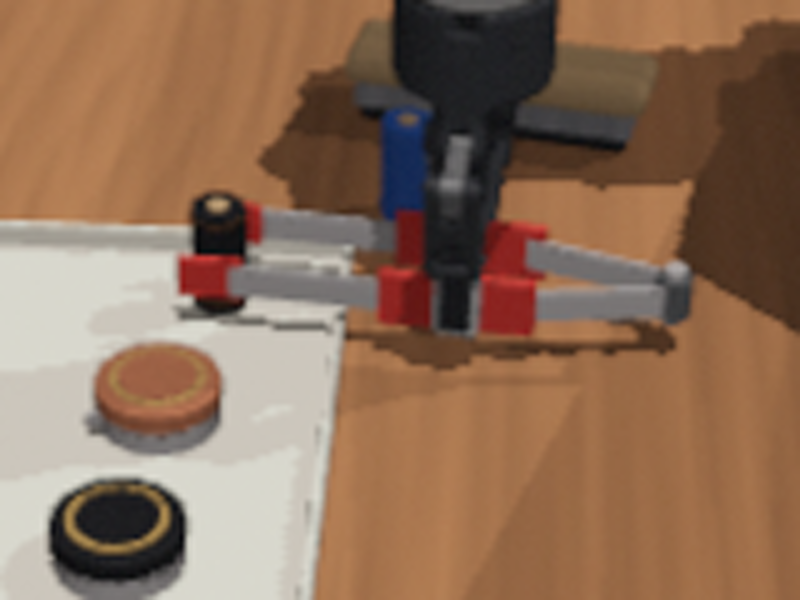

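Run:
```python
from h import *
bot.set_gripper(.036,30)
print(bot.current_gripper_width(),bot.current_force())
bot.dwell(.2)
bot.move_l([.4916,-.091,.05],feed=.04)
bot.dwell(.1)
shot('side','s8',(190,100,350,220),5)
print(bot.current_gripper_width(),bot.current_eef_pos(),bot.current_force(),bot.current_time_s())
```

```text
0.04648114131923777 [-0.97061638  0.77354849 -0.44380972]
0.04597959962884566 [ 0.49137714 -0.09097577  0.04971664] [ 7.77436530e-02  1.90220144e-04 -1.06990545e+00] 11.85
```

View pics/s8_c.png

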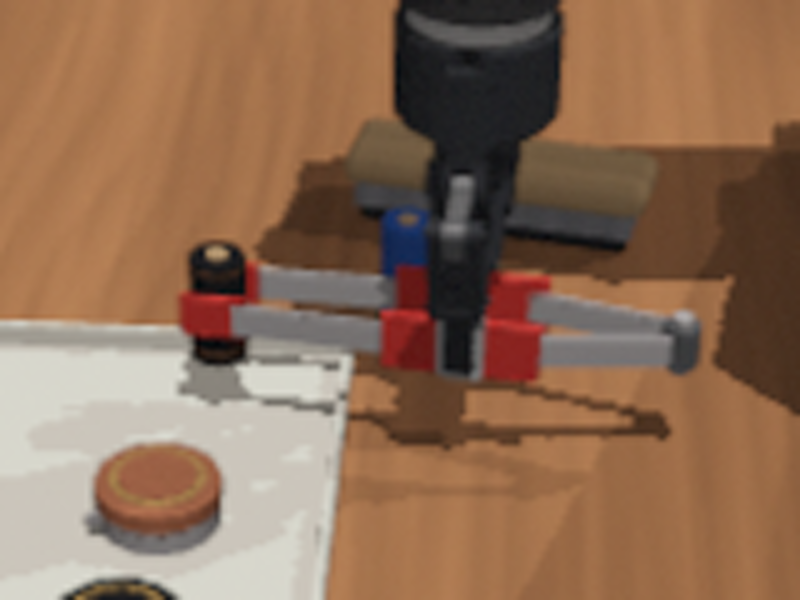

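The plug is clear of the floor and upright in the jaws, with the grip at 46 mm. Now the lift to full height.

Run:
```python
from h import *
bot.move_l([.4916,-.091,.145],feed=.08)
bot.dwell(.5)
shot('side','s9',(120,60,350,250),3.4);shot('top','t9')
print(bot.current_gripper_width(),bot.current_eef_pos(),bot.current_force(),bot.current_time_s())
```

```text
0.04650044256261494 [ 0.49159205 -0.0910024   0.14499223] [ 0.30889721  0.22472789 -1.62999973] 13.7917
```

View pics/s9_c.png

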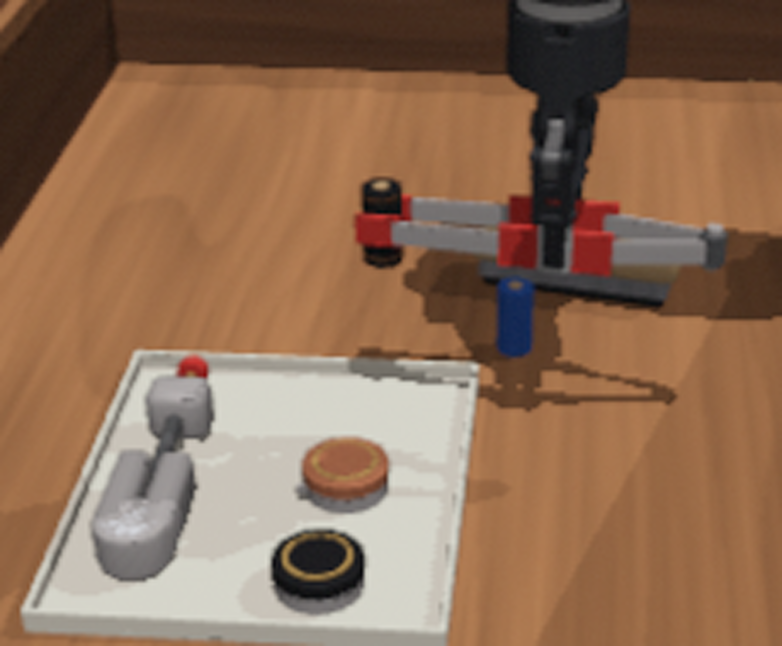

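View pics/t9.png

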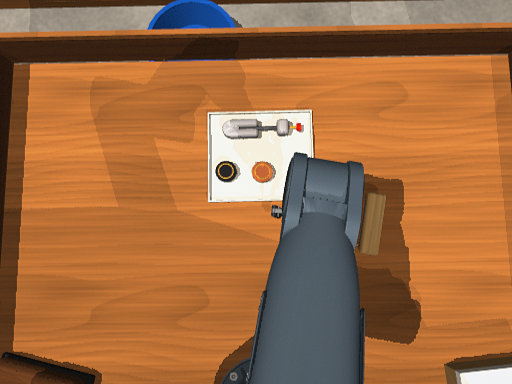

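Run:
```python
from h import *
for z in(.11,.12,.13,.14): print(z,(proj('side',[.611,-.103-0,z])-[120,60])*3.4,(proj('side',[.611,-.103,z+.056])-[120,60])*3.4)
bot.job_done();print(bot.current_gripper_width(),bot.current_time_s())
```

```text
0.11 [385.38023365 281.13009338] [383.14611943 208.87550279]
0.12 [384.99057967 268.5281015 ] [382.73344488 195.52899142]
0.13 [384.59695845 255.79780338] [382.31644541 182.04260599]
0.14 [384.19930909 242.93722947] [381.89505269 168.41413608]
the job is handed in; nothing more can be done
the job is handed in; nothing more can be done
```

The plug now hangs in the tongs about 12 cm above the tray's floor, still over the tray, and I handed the job in at about 13.8 s on the robot's clock. I picked the tongs up by both handle grips, carried them open over the plug, lowered the jaws around it and squeezed at 30 N before lifting.

**Last checks:**
- **Grip:** The width over the grips held steady at 46.5 mm, which fits jaws closed on the plug.
- **Height:** The last side picture puts the plug's underside at about z = 0.125–0.13 m, roughly 12 cm clear of the tray floor. The plug is upright between the pads and touches nothing else.
- **Position:** The plug is at about x = 0.61, y = -0.10. The top view could not confirm this because the arm hides the plug there.
- **Undisturbed things:** The tins and stretcher are where they were in both views. The brush is partly hidden but shows no movement, and the blue decoy still stands in the side view.
- **Disagreement:** The two cameras differed by about 4 mm in y. I used the average, and it worked.
- **Contact force:** A brief vertical force of about 7 N appeared while first squeezing the tongs on the drawer floor, and it was gone after lifting.

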